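Put the microscope objectives away in order of height

ROBOT

A 6-joint arm with a two-finger parallel gripper is mounted at the origin on the work surface. World frame = base frame: x ahead of the robot, y to its left, z up, the work surface at z = 0. Lengths are in m, angles in degrees, forces in N, time in s.
With the tool pointing down it reaches from about 0.25 to 0.85 m from the base axis. Payload 12.5 kg.
Tool frame: the origin (TCP) lies midway between the tips of the shut fingers; the grasp point (between the pads) lies bot.tcp_to_grasp behind it (bot.tcp_to_grasp is the distance from the TCP to the grasp point, in m); z points along the fingers, y is the line along which they close (so a half turn about z gives the same grasp; the last joint's range is limited). The gripper opens to 93 mm and grips with 3 to 60 N. Pads are 15 mm wide; open, the fingers measure 128 mm over their backs; the gripper's body (75 mm by 188 mm) begins 65 mm behind the grasp point.
Start: joints at [-82.025, 20.094, 94.641, -0, 65.266, -4.847], TCP at [0.122, -0.536, 0.219] pointing down, gripper open.
Joint ranges: [-157.81, 157.81], [-45, 120.19], [0.68, 151.7], [-89.99, 269.99], [4.06, 180], [-164.3, 164.3]. Speed limits (degrees/s): [127.2, 127.2, 159.86, 180, 180, 180].

INTERFACE

Orientations are given as a 3x3 rotation matrix whose columns are the frame's x, y, z axes.
In Python, from bench import bot gives the robot as it stands. The module is installed in compiled form; this text tells all that it offers.
- The arm moves only by the tool jog_arm, never from a script. Its argument "deltas" is a list of rows, each a list of 5 numbers: the shift along the tool's x, y, z in shares of 75 cm (1.0 is 75 cm), then the turn about the tool's z in normalised numbers (1 is 2 pi rad), then the opening, from -1 (shut) to 1 (fully open). In form: [[x, y, z, twist, hand], ...]. A call has 1 to 5 rows; each row is the pose to reach, as a shift and turn from the pose commanded when the call began, along the tool's axes at that moment; what a row does not reach only later rows make up. A row lasts 1/12 s, in which the tool goes at most 41.7 mm and 7.16 degrees, less where a joint would pass 70% of its speed; a pose out of reach is approached as far as the arm can. A shift or turn number past 1, either way, is cut back to 1. A call with a gripper value outside its range is refused whole. The fingers move at their own pace and stop on an object; the grip force is fixed at half the most. Time passes only in rows, so rows that repeat a pose let the fingers close. It gives the time, the measured TCP pose, the force, the opening and the grip force at its end, in the units of the state.
- bot.get_obs(): the state, without advancing time (a new reading comes with each control period).
- bot.read_camera(name): name is "side" or "top" or "wrist"; returns the picture (384x512x3 uint8, red, green, blue); there is no depth.
- bot.camera_info(name): a dict with "vfov" (degrees; the focal length in pixels is half the picture's height over the tangent of half this angle, whatever the lens; pixels are square), "cx", "cy" (the principal point, pixels), "distortion" ([k1, k2, p1, p2, k3] as OpenCV has them; the pictures are not rectified), "eye" and "rotation" of the camera in the world; the wrist camera has in their place "hand_eye" (4x4, takes a point from camera to tool coordinates, whose origin is the TCP and whose axes are the flange's). Camera axes: x right, y down, z forward; pixel columns grow to the right and rows downward; lengths in m; the calibration is good to about 2 mm. A picture is of the moment at which its call begins: read the wrist's pose just before it. camera_info takes no time and is no camera call.
- bot.close_job(): hands the job in; it is judged then, once.
The state is a dict: "time": time; "joints": joint angles; "qd": joint speeds; "tau": joint torques, N m; "eef_pos": TCP position; "eef_rot": TCP orientation; "force": force on the tool from outside, world axes, zero at the start; "ft_torque": the same for the moment, N m; "gripper_width": finger opening in m; "grasp_force": force on a finger pad.
Only numpy, scipy, OpenCV 4.12 (cv2) and the standard library are available. Lean on these libraries where they do the work, as an engineer would, in place of code of your own. Each camera call takes 0.05 s, during which the arm holds its last target. There are 200 camera calls.

TASK

Put the four microscope objectives from the bench on the storage rail in order of height, upright with the nose up, one in the middle of each round pad: the tallest on the pad next to the amber oil bottle, then ever shorter, with the shortest on the pad farthest from it. They are delicate: set each down on its pad and let go, and do not drop any or knock any over.

Things in the scene. Friction and masses are not known exactly. Their poses are not given: they have to be found in the camera images.
- objective_1: Microscope objective, the shortest: a metal cylinder with a tapering nose, standing upright on the bench with its nose up. 36 mm tall in all; barrel 32 mm in diameter from the underside up to 30 mm, then tapering to a nose 22 mm wide. About 90 g. Origin at the centre of its underside, z up along its axis.
- objective_2: Microscope objective, the second shortest: a metal cylinder with a tapering nose, standing upright on the bench with its nose up. 48 mm tall in all; barrel 32 mm in diameter from the underside up to 34 mm, then tapering to a nose 18 mm wide. About 120 g. Origin at the centre of its underside, z up along its axis.
- objective_3: Microscope objective, the second tallest: a metal cylinder with a tapering nose, standing upright on the bench with its nose up. 60 mm tall in all; barrel 32 mm in diameter from the underside up to 42 mm, then tapering to a nose 14 mm wide. About 150 g. Origin at the centre of its underside, z up along its axis.
- objective_4: Microscope objective, the tallest, the oil-immersion lens: a metal cylinder with a tapering nose, standing upright on the bench with its nose up. 72 mm tall in all; barrel 32 mm in diameter from the underside up to 50 mm, then tapering to a nose 9 mm wide. About 180 g. Origin at the centre of its underside, z up along its axis.
- pad_a: Round black rubber pad, 48 mm in diameter, 2 mm thick, the end pad on the rail's -y side. Pads a, b, c, d lie 65 mm apart in a straight row along the middle of a fixed aluminium rail (400 x 60 mm, 12 mm high). The pad's top is 14 mm above the bench; origin at the centre of its underside, 12 mm above the bench; y along the row from a to d, x across the rail.
- pad_b: Round black rubber pad, 48 mm in diameter, 2 mm thick, second from the -y side. Pads a, b, c, d lie 65 mm apart in a straight row along the middle of a fixed aluminium rail (400 x 60 mm, 12 mm high). The pad's top is 14 mm above the bench; origin at the centre of its underside, 12 mm above the bench; y along the row from a to d, x across the rail.
- pad_c: Round black rubber pad, 48 mm in diameter, 2 mm thick, second from the +y side. Pads a, b, c, d lie 65 mm apart in a straight row along the middle of a fixed aluminium rail (400 x 60 mm, 12 mm high). The pad's top is 14 mm above the bench; origin at the centre of its underside, 12 mm above the bench; y along the row from a to d, x across the rail.
- pad_d: Round black rubber pad, 48 mm in diameter, 2 mm thick, the end pad on the rail's +y side. Pads a, b, c, d lie 65 mm apart in a straight row along the middle of a fixed aluminium rail (400 x 60 mm, 12 mm high). The pad's top is 14 mm above the bench; origin at the centre of its underside, 12 mm above the bench; y along the row from a to d, x across the rail.
- oil_bottle: Amber dropper bottle of immersion oil with a black cap, 30 mm wide and 66 mm tall, fixed on the rail at one end of the row, 74.5 mm from the centre of the nearest pad: beside pad_a in some starts, beside pad_d in others. A white lens-paper box (24 mm high) is fixed at the other end. Origin at the centre of its underside, 12 mm above the bench.

How it is judged (in metres and radians):
At the end, for the whole second after the job is handed in: Each objective stands released and at rest on its own pad, within 12 mm of the pad's centre and upright within 0.15 rad, tallest beside the oil bottle and descending to the shortest on the pad farthest from it (((horizontal distance between oil_bottle and pad_a below 0.13 m and horizontal distance between objective_4 and pad_a below 0.012 m and horizontal distance between objective_3 and pad_b below 0.012 m and horizontal distance between objective_2 and pad_c below 0.012 m and horizontal distance between objective_1 and pad_d below 0.012 m) or (horizontal distance between oil_bottle and pad_d below 0.13 m and horizontal distance between objective_4 and pad_d below 0.012 m and horizontal distance between objective_3 and pad_c below 0.012 m and horizontal distance between objective_2 and pad_b below 0.012 m and horizontal distance between objective_1 and pad_a below 0.012 m)) and angle between each of objective_1, objective_2, objective_3, objective_4's own z axis and vertical below 0.15 rad and height (world z) of objective_1 between 0.01 and 0.019 m and linear speed of each of objective_1, objective_2, objective_3, objective_4 below 0.02 m/s and angular speed of each of objective_1, objective_2, objective_3, objective_4 below 0.2 rad/s and height (world z) of objective_2 between 0.01 and 0.019 m and height (world z) of objective_3 between 0.01 and 0.019 m and height (world z) of objective_4 between 0.01 and 0.019 m); the robot touches nothing.
It fails at once if an objective is knocked over or laid down (leans more than 1 rad) (angle between any of objective_1, objective_2, objective_3, objective_4's own z axis and vertical above 1 rad).
It fails at once if an objective is dropped or thrown (moves faster than 0.6 m/s while the fingers do not touch it) ((linear speed of objective_1 above 0.6 m/s and contact force between the fingers and objective_1 below 0.02 N) or (linear speed of objective_2 above 0.6 m/s and contact force between the fingers and objective_2 below 0.02 N) or (linear speed of objective_3 above 0.6 m/s and contact force between the fingers and objective_3 below 0.02 N) or (linear speed of objective_4 above 0.6 m/s and contact force between the fingers and objective_4 below 0.02 N)).
It also fails if it takes over 109 s, if anything falls off the work surface, if the arm or the gripper's body presses on something with over 40 N, if the wrist force passes 120 N, or if a joint passes its speed limit or range.

## Working session

There is one attempt and no reset: what is moved stays moved. The work goes in short steps, Python scripts to look and compute and a tool call to move; the robot and the scene stay as the last step left them, time stands still between calls to the robot, and variables do not carry over. Pictures are saved under pics/ and viewed, at most 14 in all, crops included, and the job is handed in when it is done.

Besides the shell and the picture viewer there is one more tool, called after ">>>" as name([rows], argument=value, ...), one row to a line, values as JSON. jog_arm: Moves the arm, as the interface text tells. Its arguments: {"type":"object","properties":{"deltas":{"type":"array","items":{"type":"array","items":{"type":"number"}}}},"required":["deltas"]}

```bash
mkdir -p pics; python3 - <<'E'
from bench import bot
import cv2,numpy as np
for n in("top","side"):
    cv2.imwrite(f"pics/{n}0.png",bot.read_camera(n)[:,:,::-1]); print(n,bot.camera_info(n))
print(bot.camera_info("wrist")); print(bot.get_obs(),bot.tcp_to_grasp)
a=cv2.imread("pics/top0.png");b=cv2.imread("pics/side0.png")
E
```

```text
top {'vfov': 57.68565151959506, 'cx': 258.4665535520683, 'cy': 191.581752339472, 'distortion': array([-0.06816055,  0.        ,  0.        ,  0.        ,  0.        ]), 'eye': array([ 0.46197465, -0.0050241 ,  0.8012228 ]), 'rotation': array([[-0.02581133, -0.99141782,  0.12815801],
       [-0.99960316,  0.0270436 ,  0.00788415],
       [-0.01128234, -0.12790365, -0.99172242]])}
side {'vfov': 47.03747041000918, 'cx': 256.9642542789443, 'cy': 192.13304816172098, 'distortion': array([-0.05459186,  0.        ,  0.        ,  0.        ,  0.        ]), 'eye': array([ 0.49664383, -0.7652428 ,  0.74304481]), 'rotation': array([[ 0.99682479, -0.06009522,  0.0522389 ],
       [-0.07913116, -0.67459813,  0.73393162],
       [-0.00886552, -0.73573496, -0.67721154]])}
{'vfov': 66.5544627390521, 'cx': 259.658240615666, 'cy': 191.88293971748314, 'distortion': array([0.0138358, 0.       , 0.       , 0.       , 0.       ]), 'hand_eye': array([[-2.09778577e-04, -9.63916528e-01, -2.66204590e-01,
         7.38109053e-02],
       [ 9.99998817e-01, -6.07935681e-04,  1.41327737e-03,
         8.63822416e-0
[... 277 characters left out ...]
      6.52659399e+01, -4.84755474e+00]), 'qd': array([ 0.11875641, -0.06217251, -0.01746371,  0.0547123 ,  0.01015503,
       -0.00078307]), 'tau': array([ 3.97210915e-04, -4.98026454e+01, -2.85703415e+01,  7.00180605e-02,
        2.39176961e-02, -4.82931455e-05]), 'eef_pos': array([ 0.12204895, -0.53598859,  0.21817307]), 'eef_rot': array([[ 9.75055874e-01,  2.21959495e-01, -1.59291074e-04],
       [ 2.21959542e-01, -9.75055367e-01,  9.96695576e-04],
       [ 6.59084300e-05, -1.00719005e-03, -9.99999491e-01]]), 'force': array([ 0.71759821, -0.4267701 , -0.86729218]), 'ft_torque': array([ 0.02169444, -0.01088351, -0.03262062]), 'grasp_force': 0.0, 'gripper_width': 0.09277446521018662} 0.0188
```

View pics/top0.png

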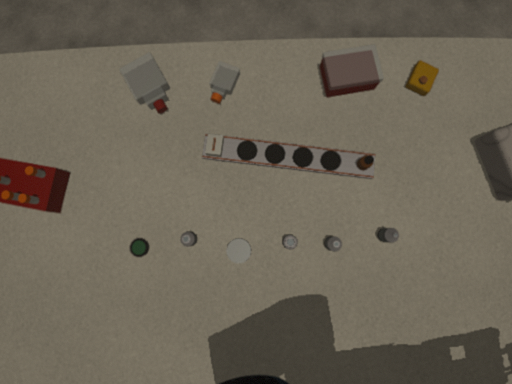

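View pics/side0.png

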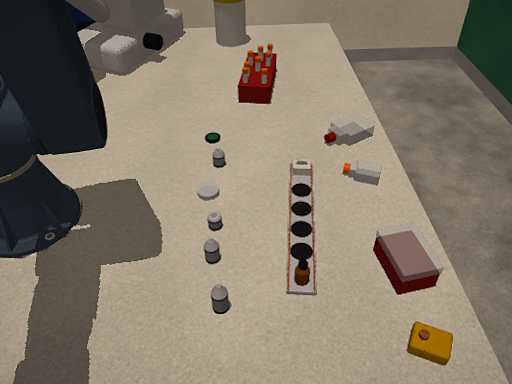

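The top view shows the bottle at (367,161), so the tallest goes on pad_a. The pads are at about (331,160), (303,157), (275,153) and (247,150). The objectives are at (188,239), (290,241), (334,243) and (389,235), matching (218,157), (215,220), (212,250) and (220,297) in the side view. The green and white discs are distractors. Next I zoom in and measure.

```bash
cat > h.py <<'E'
from bench import bot
import cv2,numpy as np
def calib(n,obs=None):
    c=bot.camera_info(n); f=192/np.tan(np.radians(c["vfov"])/2)
    K=np.array([[f,0,c["cx"]],[0,f,c["cy"]],[0,0,1.]])
    if n=="wrist":
        T=np.eye(4);T[:3,:3]=obs["eef_rot"];T[:3,3]=obs["eef_pos"];T=T@c["hand_eye"]
        return K,c["distortion"],T[:3,3],T[:3,:3]
    return K,c["distortion"],c["eye"],c["rotation"]
def ray(cal,uv):
    K,d,e,R=cal
    p=cv2.undistortPoints(np.array([[uv]],float),K,d)[0,0]
    v=R@np.array([p[0],p[1],1]); return e,v/np.linalg.norm(v)
def plane(cal,uv,z):
    e,v=ray(cal,uv); return e+v*(z-e[2])/v[2]
def tri(rays):
    A=sum(np.eye(3)-np.outer(v,v) for e,v in rays); b=sum((np.eye(3)-np.outer(v,v))@e for e,v in rays)
    p=np.linalg.solve(A,b); return p,max(np.linalg.norm(np.cross(p-e,v)) for e,v in rays)
def proj(cal,p):
    K,d,e,R=cal
    return cv2.projectPoints(np.array([p],float),cv2.Rodrigues(R.T)[0],-R.T@e,K,d)[0][0,0]
E
python3 - <<'E'
from h import *
t=cv2.imread("pics/top0.png");s=cv2.imread("pics/side0.png")
ct,cs=calib("top"),calib("side")
def blobs(im,x0,y0,x1,y1,th):
    m=(im.max(2)<th).astype(np.uint8); k=np.zeros_like(m);k[y0:y1,x0:x1]=m[y0:y1,x0:x1]
    n,_,st,ce=cv2.connectedComponentsWithStats(k)
    return [(c.round(1),a[2:5]) for c,a in zip(ce[1:],st[1:]) if a[4]>60]
T=sorted(blobs(t,215,130,350,180,50),key=lambda b:-b[0][0]);S=sorted(blobs(s,285,175,318,262,50),key=lambda b:-b[0][1])
print(T,S)
for a,b in zip(T,S): print(tri([ray(ct,a[0]),ray(cs,b[0])]),plane(ct,a[0],.014),plane(cs,b[0],.014))
z=lambda im,u,v:cv2.resize(im[v-22:v+22,u-22:u+22],(200,200),interpolation=cv2.INTER_CUBIC)
g=np.vstack([np.hstack([z(t,*p) for p in((188,239),(290,241),(334,243),(389,235))]),np.hstack([z(s,*p) for p in((218,157),(215,220),(212,250),(220,297))])])
cv2.imwrite("pics/z.png",np.clip(g*1.6,0,255).astype(np.uint8))
E
```

```text
[(array([330.3, 160. ]), array([ 20,  19, 292], dtype=int32)), (array([302.3, 156.7]), array([ 20,  20, 290], dtype=int32)), (array([274.5, 153.3]), array([ 20,  19, 289], dtype=int32)), (array([246.6, 150.2]), array([ 20,  19, 289], dtype=int32))] [(array([301.2, 251.4]), array([ 22,  19, 306], dtype=int32)), (array([301. , 228.5]), array([ 21,  16, 253], dtype=int32)), (array([301. , 208.2]), array([ 20,  14, 216], dtype=int32)), (array([300.9, 189.5]), array([ 19,  12, 188], dtype=int32))]
(array([ 0.6328726 , -0.16687651,  0.01112358]), np.float64(0.00035139480100462525)) [ 0.63260851 -0.16629162  0.014     ] [ 0.63198149 -0.1692974   0.014     ]
(array([ 0.64217506, -0.10217577,  0.01235594]), np.float64(0.0002692272570549615)) [ 0.642075   -0.10197294  0.014     ] [ 0.64157393 -0.10372883  0.014     ]
(array([ 0.6519642 , -0.03817366,  0.01245315]), np.float64(0.0002556833851704353)) [ 0.65185401 -0.03810423  0.014     ] [ 0.65137471 -0.03977922  0.014     ]
(array([0.66136547, 0.0262633 , 0.01266002]), np.float64(1.5302037998273494e-05)) [0.66104241 0.02621068 0.014     ] [0.66104762 0.02480673 0.014     ]
```

View pics/z.png

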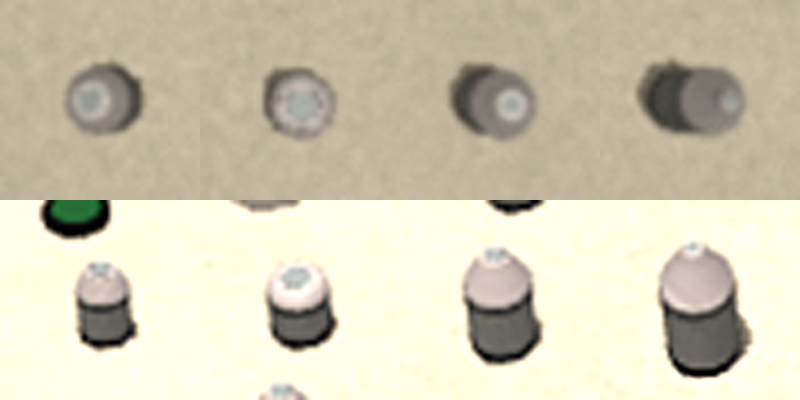

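```bash
python3 - <<'E'
from h import *
ct,cs=calib("top"),calib("side")
for a,b in [((185.4,238.4),(217.6,150)),((290,241),(213.5,214.5)),((336.2,243.5),(210.5,240.1)),((395.2,234.8),(218,285))]:
    print(*tri([ray(ct,a),ray(cs,b)]))
P=np.array([[.6329,-.1669],[.6422,-.1022],[.652,-.0382],[.6614,.0263]])
d=P[3]-P[0];print(np.linalg.norm(d),np.degrees(np.arctan2(-d[0],d[1])))
E
```

```text
[0.46140704 0.16152027 0.04571957] 0.0004790980846414303
[ 0.44934484 -0.06474955  0.03649948] 0.001293949361802688
[ 0.44291669 -0.1603426   0.05898043] 1.2425775949952469e-05
[ 0.45733268 -0.28258379  0.07232234] 7.859259095631604e-06
0.1952907831926535 -8.391497753238646
```

The rows are not in the units I measure in: shifts go in shares of 75 cm and turns go in shares of 2 pi rad. I convert before sending: 190 mm / 750 = 0.2533, 152 mm / 750 = 0.2027, -0.36 rad / 6.2832 = -0.0573.

>>> jog_arm([
  [0.0507,-0.0227,0,-0.0191,1],
  [0.1013,-0.0453,0,-0.0382,1],
  [0.152,-0.068,0,-0.0573,1],
  [0.2027,-0.0907,0,-0.0764,1],
  [0.2533,-0.1133,0,-0.0955,1],
])

```text
time: 0.52
eef_pos: [0.2896, -0.4097, 0.2185]
eef_rot: [[0.675, 0.737, -0.0], [0.737, -0.675, 0.0], [0.0, -0.0, -1.0]]
force: [0.4, -1.3, 0.2]
gripper_width: 0.0927
grasp_force: 0.0
```

```bash
cat >> h.py <<'E'
YAW=81.6
def go(x,y,z):
    o=bot.get_obs();R=o["eef_rot"]
    d=R.T@(np.array([x,y,z])-o["eef_pos"])*1000
    yaw=np.degrees(np.arctan2(R[1,0],R[0,0]))
    print("t",round(o["time"],2),"pos",o["eef_pos"].round(4),"d",d.round(1),"twist",round(-np.radians(YAW-yaw),3),"w",round(o["gripper_width"],4),"tilt",np.degrees(R[:2,2]).round(2),"F",o["force"].round(1))
E
python3 -c "
from h import *
go(.4573,-.2826,.2)"
```

```text
t 0.52 pos [ 0.2896 -0.4097  0.2185] d [207.   37.9  18.5] twist -0.595 w 0.0927 tilt [-0.01  0.02] F [ 0.4 -1.3  0.2]
```

Converted, 207 mm / 750 = 0.276, 165 mm / 750 = 0.22, -0.595 rad / 6.2832 = -0.0947.

>>> jog_arm([
  [0.0547,0.0107,0,-0.0191,0.5],
  [0.1093,0.02,0,-0.0382,0.5],
  [0.1653,0.0307,0,-0.0573,0.5],
  [0.22,0.04,0,-0.0764,0.5],
  [0.276,0.0507,0,-0.0947,0.5],
])

```text
time: 0.93
eef_pos: [0.4565, -0.2847, 0.2185]
eef_rot: [[0.145, 0.989, -0.0], [0.989, -0.145, 0.0], [0.0, -0.0, -1.0]]
force: [0.6, -0.6, 0.1]
gripper_width: 0.0706
grasp_force: 0.0
```

>>> jog_arm([
  [0,0,0,0,0.5],
  [0,0,0,0,0.5],
])

```text
time: 1.1
eef_pos: [0.4563, -0.285, 0.2182]
eef_rot: [[0.148, 0.989, -0.001], [0.989, -0.148, 0.0], [0.0, -0.001, -1.0]]
force: [0.7, 0.7, 0.7]
gripper_width: 0.0698
grasp_force: 0.0
```

```bash
python3 -c "
from h import *
o=bot.get_obs();im=bot.read_camera('wrist')[:,:,::-1].copy();cv2.imwrite('pics/w1r.png',im)
c=calib('wrist',o)
for p in([.4573,-.2826,.072],[.6329,-.1669,.014],[.4429,-.1603,.06]): 
    u=proj(c,p);print(u);cv2.drawMarker(im,tuple(int(round(k)) for k in u),(0,0,255),0,12)
cv2.imwrite('pics/w1.png',im)
go(.4573,-.2826,.1)"
```

```text
[259.94517694 177.8300735 ]
[396.67250357  46.74956392]
[228.1460351   61.20945112]
t 1.15 pos [ 0.4553 -0.286   0.2182] d [  3.6   1.6 118.2] twist -0.005 w 0.0698 tilt [-0.05  0.02] F [-0.6 -0.7  0.4]
```

View pics/w1.png

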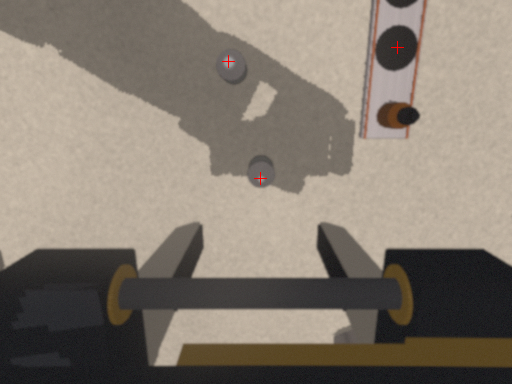

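The red predictions land on the nose (260,178), pad_a (397,47) and objective_3's nose (228,61), so the estimates hold. I go down to pick up objective_4.

Converted, 185 mm / 750 = 0.2467, 160 mm / 750 = 0.2133, -0.003 rad / 6.2832 = -0.0005.

>>> jog_arm([
  [0.004,0.0013,0.0533,-0.0005,0.5],
  [0.004,0.0013,0.1067,-0.0005,0.5],
  [0.004,0.0013,0.16,-0.0005,0.5],
  [0.004,0.0013,0.2133,-0.0005,0.5],
  [0.004,0.0013,0.2467,-0.0005,0.5],
])

```text
time: 1.57
eef_pos: [0.4541, -0.2838, 0.0303]
eef_rot: [[0.152, 0.988, -0.003], [0.988, -0.152, 0.002], [0.002, -0.003, -1.0]]
force: [0.9, 0.5, -0.8]
gripper_width: 0.0694
grasp_force: 0.0
```

```bash
python3 -c "
from h import *
go(.4573,-.2826,.011)"
```

```text
t 1.57 pos [ 0.4541 -0.2838  0.0303] d [ 1.6  3.  19.3] twist -0.006 w 0.0694 tilt [-0.17  0.12] F [ 0.9  0.5 -0.8]
```

Converted, 19 mm / 750 = 0.0253, 18 mm / 750 = 0.024.

>>> jog_arm([
  [0.0013,0.0027,0.024,0,0.5],
  [0.0013,0.0027,0.0253,0,0.5],
  [0.0013,0.0027,0.0253,0,0.5],
  [0.0013,0.0027,0.0253,0,0],
  [0.0013,0.0027,0.0253,0,-0.6],
])

```text
time: 1.98
eef_pos: [0.4592, -0.2838, 0.0162]
eef_rot: [[0.149, 0.989, 0.002], [0.989, -0.149, -0.001], [-0.001, 0.002, -1.0]]
force: [-0.0, 0.3, 0.6]
gripper_width: 0.0609
grasp_force: 0.0
```

>>> jog_arm([
  [0,0,0,0,-0.8],
  [0,0,0,0,-0.8],
  [0,0,0,0,-0.8],
  [0,0,0,0,-0.8],
  [0,0,0,0,-0.8],
])

```text
time: 2.4
eef_pos: [0.4589, -0.2829, 0.0149]
eef_rot: [[0.148, 0.989, 0.0], [0.989, -0.148, -0.0], [-0.0, 0.0, -1.0]]
force: [-1.8, 0.3, 3.0]
gripper_width: 0.0315
grasp_force: 30.0
```

Converted, -95 mm / 750 = -0.1267, -85 mm / 750 = -0.1133.

>>> jog_arm([
  [0,0,-0.02,0,-0.8],
  [0,0,-0.0533,0,-0.8],
  [0,0,-0.0867,0,-0.8],
  [0,0,-0.1133,0,-0.8],
  [0,0,-0.1267,0,-0.8],
])

```text
time: 2.82
eef_pos: [0.4595, -0.2833, 0.1118]
eef_rot: [[0.148, 0.989, 0.002], [0.989, -0.148, -0.002], [-0.001, 0.002, -1.0]]
force: [0.4, -0.7, -2.3]
gripper_width: 0.0312
grasp_force: 30.0
```

```bash
python3 -c "
from h import *
go(.6329,-.1669,.108)"
```

```text
t 2.82 pos [ 0.4595 -0.2833  0.1118] d [140.9 154.2   4. ] twist -0.002 w 0.0312 tilt [ 0.12 -0.09] F [ 0.4 -0.7 -2.3]
```

Converted, 143 mm / 750 = 0.1907, 130 mm / 750 = 0.1733.

>>> jog_arm([
  [0.0267,0.0293,0,0,-0.8],
  [0.0667,0.0733,0,0,-0.8],
  [0.1067,0.1173,0,0,-0.8],
  [0.1467,0.16,0,0,-0.8],
  [0.1733,0.1907,0,0,-0.8],
])

```text
time: 3.23
eef_pos: [0.6208, -0.1737, 0.1088]
eef_rot: [[0.148, 0.989, -0.001], [0.989, -0.148, 0.0], [0.0, -0.001, -1.0]]
force: [-0.1, -0.5, -1.6]
gripper_width: 0.0317
grasp_force: 30.0
```

Converted, 11 mm / 750 = 0.0147, 8 mm / 750 = 0.0107.

>>> jog_arm([
  [0.0107,0.0107,0,0,-0.8],
  [0.0147,0.0147,0,0,-0.8],
  [0.0147,0.0147,0,0,-0.8],
  [0.0147,0.0147,0,0,-0.8],
])

```text
time: 3.57
eef_pos: [0.6309, -0.167, 0.109]
eef_rot: [[0.149, 0.989, -0.001], [0.989, -0.149, 0.0], [0.0, -0.001, -1.0]]
force: [-0.2, -0.1, -1.1]
gripper_width: 0.0318
grasp_force: 30.0
```

```bash
python3 -c "
from h import *
go(.6329,-.1669,.032)
o=bot.get_obs();im=bot.read_camera('wrist')[:,:,::-1].copy()
c=calib('wrist',o)
for p in([.6329,-.1669,.014],[.6422,-.1022,.014],[.652,-.0382,.014]):
    u=proj(c,p);cv2.drawMarker(im,tuple(int(round(k)) for k in u),(0,0,255),0,12)
cv2.imwrite('pics/w2.png',im)
"
```

```text
t 3.57 pos [ 0.6309 -0.167   0.109 ] d [ 0.4  2.  77. ] twist -0.003 w 0.0318 tilt [-0.08  0.01] F [-0.2 -0.1 -1.1]
```

View pics/w2.png

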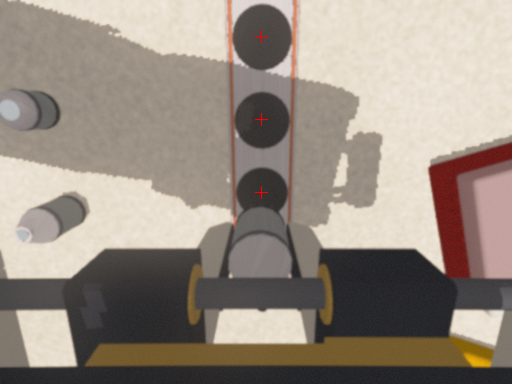

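The predictions hit the centres of pads a, b and c at (262,192), (261,119) and (261,37). I lower objective_4.

Converted, 76 mm / 750 = 0.1013, 74 mm / 750 = 0.0987.

>>> jog_arm([
  [0,0.0027,0.0267,0,-0.8],
  [0,0.0027,0.06,0,-0.8],
  [0,0.0027,0.0867,0,-0.8],
  [0,0.0027,0.0987,0,-0.8],
  [0,0.0027,0.1013,0,-0.8],
])

```text
time: 4.03
eef_pos: [0.6324, -0.1672, 0.032]
eef_rot: [[0.15, 0.989, -0.003], [0.989, -0.15, 0.001], [0.0, -0.003, -1.0]]
force: [0.3, -0.7, -1.9]
gripper_width: 0.0314
grasp_force: 30.0
```

Converted, 3 mm / 750 = 0.004, 2 mm / 750 = 0.0027.

>>> jog_arm([
  [0,0,0.0013,0,-0.8],
  [0,0,0.0027,0,-0.8],
  [0,0,0.004,0,-0.8],
  [0,0,0.004,0,-0.8],
])

```text
time: 4.37
eef_pos: [0.6345, -0.1668, 0.0315]
eef_rot: [[0.149, 0.989, 0.001], [0.989, -0.149, -0.0], [-0.0, 0.001, -1.0]]
force: [-0.5, -0.0, -0.9]
gripper_width: 0.0311
grasp_force: 30.0
```

Converted, 1 mm / 750 = 0.0013.

>>> jog_arm([
  [0,0,0.0013,0,-0.8],
  [0,0,0.0013,0,-0.8],
  [0,0,0.0013,0,-0.8],
])

```text
time: 4.62
eef_pos: [0.6341, -0.1666, 0.0299]
eef_rot: [[0.148, 0.989, 0.0], [0.989, -0.148, -0.0], [-0.0, 0.0, -1.0]]
force: [-0.8, -1.2, -1.9]
gripper_width: 0.0313
grasp_force: 30.0
```

Converted, 1 mm / 750 = 0.0013.

>>> jog_arm([
  [0,0,0.0013,0,-0.8],
  [0,0,0.0013,0,-0.8],
  [0,0,0.0013,0,-0.8],
])

```text
time: 4.87
eef_pos: [0.6342, -0.1667, 0.029]
eef_rot: [[0.148, 0.989, 0.0], [0.989, -0.148, -0.0], [-0.0, 0.0, -1.0]]
force: [-1.0, 0.8, 3.2]
gripper_width: 0.0316
grasp_force: 30.0
```

Contact shows at TCP z 0.029, as predicted. I release and rise.

>>> jog_arm([
  [0,0,0,0,0.0],
  [0,0,0,0,0.3],
  [0,0,0,0,0.5],
  [0,0,0,0,0.5],
  [0,0,0,0,0.5],
])

```text
time: 5.28
eef_pos: [0.634, -0.1667, 0.0286]
eef_rot: [[0.148, 0.989, -0.0], [0.989, -0.148, -0.0], [-0.0, -0.0, -1.0]]
force: [0.2, -0.3, 1.2]
gripper_width: 0.0604
grasp_force: 0.0
```

>>> jog_arm([
  [0,0,-0.02,0,0.5],
  [0,0,-0.06,0,0.5],
  [0,0,-0.1067,0,0.5],
  [0,0,-0.1267,0,0.5],
])

```text
time: 5.62
eef_pos: [0.6356, -0.1671, 0.1291]
eef_rot: [[0.148, 0.989, 0.005], [0.989, -0.148, -0.002], [-0.001, 0.005, -1.0]]
force: [0.4, -0.6, 0.1]
gripper_width: 0.0698
grasp_force: 0.0
```

```bash
python3 -c "
from h import *
go(.4429,-.1603,.12)
cv2.imwrite('pics/s2.png',cv2.resize(bot.read_camera('side')[120:330,150:400,::-1],None,fx=2,fy=2))"
```

```text
t 5.62 pos [ 0.6356 -0.1671  0.1291] d [ -21.8 -191.6    8.1] twist -0.002 w 0.0698 tilt [ 0.3 -0.1] F [ 0.4 -0.6  0.1]
```

View pics/s2.png

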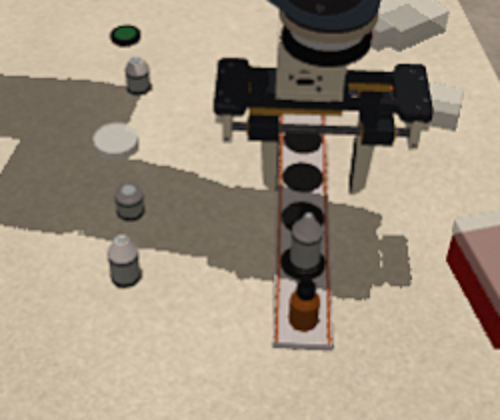

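Objective_4 stands centred on pad_a, at about (305,245) in the crop. Next is objective_3.

Converted, -188 mm / 750 = -0.2507, -160 mm / 750 = -0.2133.

>>> jog_arm([
  [-0.0067,-0.0547,0,0,0.5],
  [-0.012,-0.1093,0,0,0.5],
  [-0.0187,-0.164,0,0,0.5],
  [-0.024,-0.2133,0,0,0.5],
  [-0.028,-0.2507,0,0,0.5],
])

```text
time: 6.08
eef_pos: [0.4422, -0.1589, 0.124]
eef_rot: [[0.148, 0.989, -0.001], [0.989, -0.148, 0.0], [0.0, -0.001, -1.0]]
force: [-0.1, -0.3, 0.2]
gripper_width: 0.0694
grasp_force: 0.0
```

Converted, 95 mm / 750 = 0.1267, 85 mm / 750 = 0.1133.

>>> jog_arm([
  [0,-0.0027,0,0,0.5],
  [0,-0.0027,0.0267,0,0.5],
  [0,-0.0027,0.0733,0,0.5],
  [0,-0.0027,0.1133,0,0.5],
  [0,-0.0027,0.1267,0,0.5],
])

```text
time: 6.5
eef_pos: [0.442, -0.1586, 0.0261]
eef_rot: [[0.149, 0.989, -0.003], [0.989, -0.149, 0.002], [0.001, -0.003, -1.0]]
force: [-0.5, 0.4, -0.8]
gripper_width: 0.0694
grasp_force: 0.0
```

>>> jog_arm([
  [0,0,0,0,0.5],
  [0,0,0,0,0.5],
])

```text
time: 6.67
eef_pos: [0.4436, -0.1594, 0.0294]
eef_rot: [[0.148, 0.989, 0.0], [0.989, -0.148, -0.0], [-0.0, 0.0, -1.0]]
force: [0.3, -0.4, 0.1]
gripper_width: 0.0698
grasp_force: 0.0
```

```bash
python3 -c "
from h import *
go(.4429,-.1603,.008)"
```

```text
t 6.67 pos [ 0.4436 -0.1594  0.0294] d [-1.  -0.6 21.4] twist -0.002 w 0.0698 tilt [ 0.01 -0.  ] F [ 0.3 -0.4  0.1]
```

Converted, 20 mm / 750 = 0.0267, 17 mm / 750 = 0.0227.

>>> jog_arm([
  [-0.0013,0,0.0133,0,0.5],
  [-0.0013,0,0.0227,0,0.3],
  [-0.0013,0,0.0267,0,0],
  [-0.0013,0,0.0267,0,-0.4],
  [-0.0013,0,0.0267,0,-0.8],
])

```text
time: 7.08
eef_pos: [0.4429, -0.1602, 0.0087]
eef_rot: [[0.149, 0.989, -0.0], [0.989, -0.149, 0.0], [0.0, -0.0, -1.0]]
force: [0.3, 0.2, -1.1]
gripper_width: 0.0477
grasp_force: 0.0
```

>>> jog_arm([
  [0,0,0,0,-0.8],
  [0,0,0,0,-0.8],
  [0,0,0,0,-0.8],
  [0,0,0,0,-0.8],
])

```text
time: 7.42
eef_pos: [0.4431, -0.1603, 0.0089]
eef_rot: [[0.148, 0.989, 0.0], [0.989, -0.148, -0.0], [-0.0, 0.0, -1.0]]
force: [-0.9, 0.2, 1.9]
gripper_width: 0.0314
grasp_force: 30.0
```

Converted, -80 mm / 750 = -0.1067, -75 mm / 750 = -0.1.

>>> jog_arm([
  [0,0,-0.016,0,-0.8],
  [0,0,-0.0467,0,-0.8],
  [0,0,-0.08,0,-0.8],
  [0,0,-0.1,0,-0.8],
  [0,0,-0.1067,0,-0.8],
])

```text
time: 7.83
eef_pos: [0.4437, -0.1606, 0.0906]
eef_rot: [[0.148, 0.989, 0.003], [0.989, -0.148, -0.001], [-0.001, 0.003, -1.0]]
force: [0.6, -0.0, -1.7]
gripper_width: 0.0318
grasp_force: 30.0
```

Converted, 175 mm / 750 = 0.2333, 145 mm / 750 = 0.1933.

>>> jog_arm([
  [0.016,0.0347,0,0,-0.8],
  [0.04,0.0867,0,0,-0.8],
  [0.0653,0.14,0,0,-0.8],
  [0.0893,0.1933,0,0,-0.8],
  [0.1067,0.2333,0,0,-0.8],
])

```text
time: 8.25
eef_pos: [0.6293, -0.1059, 0.0875]
eef_rot: [[0.148, 0.989, -0.001], [0.989, -0.148, 0.0], [0.0, -0.001, -1.0]]
force: [0.5, -1.4, -1.7]
gripper_width: 0.0315
grasp_force: 30.0
```

Converted, 13 mm / 750 = 0.0173, 10 mm / 750 = 0.0133.

>>> jog_arm([
  [0.0067,0.0133,0,0,-0.8],
  [0.0093,0.0173,0,0,-0.8],
  [0.0093,0.0173,0,0,-0.8],
  [0.0093,0.0173,0,0,-0.8],
])

```text
time: 8.58
eef_pos: [0.6404, -0.1022, 0.0877]
eef_rot: [[0.149, 0.989, -0.002], [0.989, -0.149, 0.0], [0.0, -0.002, -1.0]]
force: [1.1, -0.8, -2.3]
gripper_width: 0.0318
grasp_force: 30.0
```

```bash
python3 -c "
from h import *
go(.6422,-.1022,.026)"
```

```text
t 8.58 pos [ 0.6404 -0.1022  0.0877] d [ 0.3  1.9 61.7] twist -0.003 w 0.0318 tilt [-0.12  0.02] F [ 1.1 -0.8 -2.3]
```

Converted, 62 mm / 750 = 0.0827, 60 mm / 750 = 0.08.

>>> jog_arm([
  [0,0.0013,0.02,0,-0.8],
  [0,0.0013,0.0507,0,-0.8],
  [0,0.0013,0.072,0,-0.8],
  [0,0.0013,0.08,0,-0.8],
  [0,0.0013,0.0827,0,-0.8],
])

```text
time: 9.0
eef_pos: [0.6412, -0.1026, 0.0257]
eef_rot: [[0.149, 0.989, -0.002], [0.989, -0.149, 0.001], [0.0, -0.002, -1.0]]
force: [0.5, -0.5, -2.3]
gripper_width: 0.0312
grasp_force: 30.0
```

Converted, 3 mm / 750 = 0.004, 2 mm / 750 = 0.0027.

>>> jog_arm([
  [0,0,0.0013,0,-0.8],
  [0,0,0.0027,0,-0.8],
  [0,0,0.004,0,-0.8],
  [0,0,0.004,0,-0.8],
  [0,0,0.004,0,-0.8],
])

```text
time: 9.42
eef_pos: [0.643, -0.1022, 0.0242]
eef_rot: [[0.148, 0.989, 0.001], [0.989, -0.148, -0.0], [-0.0, 0.001, -1.0]]
force: [0.2, -0.1, -2.2]
gripper_width: 0.0312
grasp_force: 30.0
```

Converted, 1 mm / 750 = 0.0013.

>>> jog_arm([
  [0,0,0.0013,0,-0.8],
  [0,0,0.0013,0,-0.8],
  [0,0,0.0013,0,-0.8],
])

```text
time: 9.67
eef_pos: [0.643, -0.1022, 0.0229]
eef_rot: [[0.148, 0.989, 0.001], [0.989, -0.148, -0.0], [-0.0, 0.001, -1.0]]
force: [0.8, 0.3, 0.7]
gripper_width: 0.0318
grasp_force: 30.0
```

Converted, 0.5 mm / 750 = 0.0007.

>>> jog_arm([
  [0,0,0.0007,0,-0.8],
  [0,0,0.0007,0,-0.8],
  [0,0,0.0007,0,-0.8],
])

```text
time: 9.92
eef_pos: [0.643, -0.1022, 0.023]
eef_rot: [[0.148, 0.989, 0.001], [0.989, -0.148, -0.0], [-0.0, 0.001, -1.0]]
force: [-1.4, 0.5, 6.5]
gripper_width: 0.0318
grasp_force: 30.0
```

>>> jog_arm([
  [0,0,0,0,0.0],
  [0,0,0,0,0.3],
  [0,0,0,0,0.5],
  [0,0,0,0,0.5],
  [0,0,0,0,0.5],
])

```text
time: 10.33
eef_pos: [0.6427, -0.1022, 0.022]
eef_rot: [[0.148, 0.989, -0.0], [0.989, -0.148, 0.0], [0.0, -0.0, -1.0]]
force: [-0.3, -0.2, -0.2]
gripper_width: 0.0603
grasp_force: 0.0
```

Converted, -97 mm / 750 = -0.1293, -80 mm / 750 = -0.1067.

>>> jog_arm([
  [0,0,-0.02,0,0.5],
  [0,0,-0.06,0,0.5],
  [0,0,-0.1067,0,0.5],
  [0,0,-0.1293,0,0.5],
  [0,0,-0.1293,0,0.5],
])

```text
time: 10.75
eef_pos: [0.645, -0.1027, 0.1249]
eef_rot: [[0.148, 0.989, 0.008], [0.989, -0.148, -0.002], [-0.001, 0.008, -1.0]]
force: [0.2, -0.3, 0.8]
gripper_width: 0.0694
grasp_force: 0.0
```

```bash
python3 -c "
from h import *
go(.4614,.1615,.12)"
```

```text
t 10.75 pos [ 0.645  -0.1027  0.1249] d [ 234.  -220.8    3. ] twist -0.002 w 0.0694 tilt [ 0.43 -0.1 ] F [ 0.2 -0.3  0.8]
```

Converted, 140 mm / 750 = 0.1867, -132 mm / 750 = -0.176.

>>> jog_arm([
  [0.0387,-0.036,0,0,0.5],
  [0.0773,-0.072,0,0,0.5],
  [0.116,-0.108,0,0,0.5],
  [0.1533,-0.144,0,0,0.5],
  [0.1867,-0.176,0,0,0.5],
])

```text
time: 11.17
eef_pos: [0.531, 0.0573, 0.119]
eef_rot: [[0.148, 0.989, -0.001], [0.989, -0.148, 0.0], [-0.0, -0.001, -1.0]]
force: [0.1, 1.3, 0.8]
gripper_width: 0.07
grasp_force: 0.0
```

Converted, 93 mm / 750 = 0.124, -86 mm / 750 = -0.1147.

>>> jog_arm([
  [0.0333,-0.0333,0,0,0.5],
  [0.0707,-0.0667,0,0,0.5],
  [0.104,-0.0973,0,0,0.5],
  [0.124,-0.1147,0,0,0.5],
  [0.124,-0.1147,0,0,0.5],
])

```text
time: 11.58
eef_pos: [0.4594, 0.1629, 0.119]
eef_rot: [[0.146, 0.989, -0.001], [0.989, -0.146, 0.0], [-0.0, -0.001, -1.0]]
force: [1.2, -0.8, -0.2]
gripper_width: 0.0692
grasp_force: 0.0
```

>>> jog_arm([
  [0,0,0,0,0.5],
])

```text
time: 11.67
eef_pos: [0.4613, 0.161, 0.1192]
eef_rot: [[0.147, 0.989, -0.0], [0.989, -0.147, -0.0], [-0.0, -0.0, -1.0]]
force: [0.8, -0.9, 0.3]
gripper_width: 0.0695
grasp_force: 0.0
```

```bash
python3 -c "
from h import *
go(.4614,.1615,.03)
o=bot.get_obs();im=bot.read_camera('wrist')[:,:,::-1].copy()
c=calib('wrist',o)
for p in([.4614,.1615,.048],):
    u=proj(c,p);cv2.drawMarker(im,tuple(int(round(k)) for k in u),(0,0,255),0,12)
cv2.imwrite('pics/w3.png',im)
"
```

```text
t 11.67 pos [0.4613 0.161  0.1192] d [ 0.5  0.  89.2] twist -0.0 w 0.0695 tilt [-0.01 -0.01] F [ 0.8 -0.9  0.3]
```

View pics/w3.png

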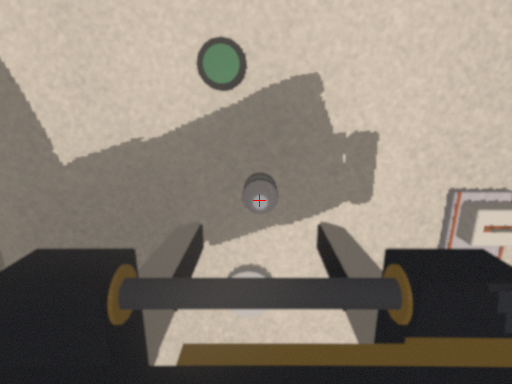

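The prediction lies on objective_2's nose at (260,200), centred between the fingers. I go down.

Converted, 110 mm / 750 = 0.1467, 104 mm / 750 = 0.1387.

>>> jog_arm([
  [0,0,0.0267,0,0.5],
  [0,0,0.0733,0,0.5],
  [0,0,0.1133,0,0.5],
  [0,0,0.1387,0,0.5],
  [0,0,0.1467,0,0.5],
])

```text
time: 12.13
eef_pos: [0.4608, 0.1591, 0.0064]
eef_rot: [[0.15, 0.989, -0.004], [0.989, -0.15, -0.001], [-0.002, -0.004, -1.0]]
force: [-0.2, -0.4, -0.0]
gripper_width: 0.0698
grasp_force: 0.0
```

Converted, 3 mm / 750 = 0.004, 2 mm / 750 = 0.0027.

>>> jog_arm([
  [0,0,0.0027,0,0.5],
  [0,0,0.004,0,0.1],
  [0,0,0.004,0,-0.3],
  [0,0,0.004,0,-0.8],
  [0,0,0.004,0,-0.8],
])

```text
time: 12.55
eef_pos: [0.4624, 0.1607, 0.0071]
eef_rot: [[0.148, 0.989, 0.002], [0.989, -0.148, 0.0], [0.001, 0.002, -1.0]]
force: [0.1, -0.2, 0.6]
gripper_width: 0.0474
grasp_force: 0.0
```

>>> jog_arm([
  [0,0,0,0,-0.8],
  [0,0,0,0,-0.8],
  [0,0,0,0,-0.8],
  [0,0,0,0,-0.8],
])

```text
time: 12.88
eef_pos: [0.4619, 0.1607, 0.0065]
eef_rot: [[0.148, 0.989, 0.0], [0.989, -0.148, 0.0], [0.0, 0.0, -1.0]]
force: [-1.0, -0.0, 6.0]
gripper_width: 0.0313
grasp_force: 30.0
```

Converted, -84 mm / 750 = -0.112, -78 mm / 750 = -0.104.

>>> jog_arm([
  [0,0,-0.016,0,-0.8],
  [0,0,-0.0467,0,-0.8],
  [0,0,-0.08,0,-0.8],
  [0,0,-0.104,0,-0.8],
  [0,0,-0.112,0,-0.8],
])

```text
time: 13.3
eef_pos: [0.4627, 0.1609, 0.0923]
eef_rot: [[0.148, 0.989, 0.003], [0.989, -0.148, 0.001], [0.001, 0.003, -1.0]]
force: [0.6, 0.4, -1.4]
gripper_width: 0.0312
grasp_force: 30.0
```

Converted, 131 mm / 750 = 0.1747, -102 mm / 750 = -0.136.

>>> jog_arm([
  [-0.016,0.02,0,0,-0.8],
  [-0.044,0.0573,0,0,-0.8],
  [-0.0747,0.096,0,0,-0.8],
  [-0.1053,0.136,0,0,-0.8],
  [-0.136,0.1747,0,0,-0.8],
])

```text
time: 13.72
eef_pos: [0.5768, 0.0388, 0.0892]
eef_rot: [[0.148, 0.989, -0.001], [0.989, -0.148, 0.0], [-0.0, -0.001, -1.0]]
force: [0.5, 0.4, -1.6]
gripper_width: 0.0312
grasp_force: 30.0
```

Converted, 86 mm / 750 = 0.1147, 85 mm / 750 = 0.1133.

>>> jog_arm([
  [-0.0293,0.0373,0,0,-0.8],
  [-0.0573,0.0747,0,0,-0.8],
  [-0.0773,0.1,0,0,-0.8],
  [-0.088,0.1133,0,0,-0.8],
  [-0.0893,0.1147,0,0,-0.8],
])

```text
time: 14.13
eef_pos: [0.652, -0.0407, 0.0886]
eef_rot: [[0.15, 0.989, -0.001], [0.989, -0.15, -0.0], [-0.0, -0.001, -1.0]]
force: [-0.4, -0.3, -1.0]
gripper_width: 0.0313
grasp_force: 30.0
```

>>> jog_arm([
  [0,0,0,0,-0.8],
  [0,0,0,0,-0.8],
])

```text
time: 14.3
eef_pos: [0.6503, -0.038, 0.0893]
eef_rot: [[0.148, 0.989, -0.002], [0.989, -0.148, 0.0], [0.0, -0.002, -1.0]]
force: [-0.1, 0.2, -2.3]
gripper_width: 0.0316
grasp_force: 30.0
```

```bash
python3 -c "
from h import *
go(.652,-.0382,.0205)"
```

```text
t 14.3 pos [ 0.6503 -0.038   0.0893] d [ 0.   1.9 68.8] twist -0.002 w 0.0316 tilt [-0.09  0.02] F [-0.1  0.2 -2.3]
```

>>> jog_arm([
  [0,0.0013,0.02,0,-0.8],
  [0,0.0013,0.0533,0,-0.8],
  [0,0.0013,0.076,0,-0.8],
  [0,0.0013,0.0853,0,-0.8],
  [0,0.0013,0.0867,0,-0.8],
])

```text
time: 14.72
eef_pos: [0.6508, -0.0381, 0.0229]
eef_rot: [[0.148, 0.989, -0.003], [0.989, -0.148, 0.0], [-0.0, -0.003, -1.0]]
force: [0.9, -0.1, -1.5]
gripper_width: 0.0314
grasp_force: 30.0
```

Converted, 3 mm / 750 = 0.004, 2 mm / 750 = 0.0027.

>>> jog_arm([
  [0,0,0.0013,0,-0.8],
  [0,0,0.0027,0,-0.8],
  [0,0,0.004,0,-0.8],
  [0,0,0.004,0,-0.8],
  [0,0,0.004,0,-0.8],
])

```text
time: 15.13
eef_pos: [0.6525, -0.0389, 0.0227]
eef_rot: [[0.148, 0.989, 0.001], [0.989, -0.148, -0.0], [0.0, 0.001, -1.0]]
force: [0.1, -0.4, -1.8]
gripper_width: 0.0316
grasp_force: 30.0
```

Converted, 0.5 mm / 750 = 0.0007.

>>> jog_arm([
  [0,0,0.0007,0,-0.8],
  [0,0,0.0007,0,-0.8],
  [0,0,0.0007,0,-0.8],
])

```text
time: 15.38
eef_pos: [0.6523, -0.039, 0.0217]
eef_rot: [[0.149, 0.989, 0.0], [0.989, -0.149, -0.0], [0.0, 0.0, -1.0]]
force: [0.4, 0.3, -0.2]
gripper_width: 0.0317
grasp_force: 30.0
```

>>> jog_arm([
  [0,0,0.0009,0,-0.8],
  [0,0,0.0009,0,-0.8],
  [0,0,0.0009,0,-0.8],
])

```text
time: 15.63
eef_pos: [0.6522, -0.0389, 0.0209]
eef_rot: [[0.148, 0.989, -0.0], [0.989, -0.148, 0.0], [0.0, -0.0, -1.0]]
force: [-0.6, 0.5, -1.7]
gripper_width: 0.0314
grasp_force: 30.0
```

Converted, 0.5 mm / 750 = 0.0007.

>>> jog_arm([
  [0,0,0.0007,0,-0.8],
  [0,0,0.0007,0,-0.8],
  [0,0,0.0007,0,-0.8],
])

```text
time: 15.88
eef_pos: [0.6523, -0.0389, 0.0206]
eef_rot: [[0.148, 0.989, 0.0], [0.989, -0.148, -0.0], [-0.0, 0.0, -1.0]]
force: [-0.6, -0.7, 0.7]
gripper_width: 0.0316
grasp_force: 30.0
```

Within about half a millimetre of contact. One more small step, then I release.

>>> jog_arm([
  [0,0,0.0005,0,-0.8],
  [0,0,0.0005,0,-0.8],
  [0,0,0.0005,0,-0.8],
])

```text
time: 16.13
eef_pos: [0.6523, -0.0389, 0.0205]
eef_rot: [[0.148, 0.989, 0.0], [0.989, -0.148, -0.0], [-0.0, 0.0, -1.0]]
force: [-2.8, 1.0, 4.7]
gripper_width: 0.0315
grasp_force: 30.0
```

>>> jog_arm([
  [0,0,0,0,0.0],
  [0,0,0,0,0.3],
  [0,0,0,0,0.5],
  [0,0,0,0,0.5],
  [0,0,0,0,0.5],
])

```text
time: 16.55
eef_pos: [0.6523, -0.0389, 0.02]
eef_rot: [[0.148, 0.989, 0.0], [0.989, -0.148, 0.0], [0.0, 0.0, -1.0]]
force: [0.4, -0.2, -0.3]
gripper_width: 0.0601
grasp_force: 0.0
```

Converted, -99 mm / 750 = -0.132, -80 mm / 750 = -0.1067.

>>> jog_arm([
  [0,0,-0.02,0,0.5],
  [0,0,-0.06,0,0.5],
  [0,0,-0.1067,0,0.5],
  [0,0,-0.132,0,0.5],
  [0,0,-0.132,0,0.5],
])

```text
time: 16.97
eef_pos: [0.6546, -0.0392, 0.1252]
eef_rot: [[0.148, 0.989, 0.008], [0.989, -0.148, -0.001], [0.0, 0.008, -1.0]]
force: [0.7, -0.6, 0.2]
gripper_width: 0.0698
grasp_force: 0.0
```

```bash
python3 -c "
from h import *
go(.4493,-.0647,.12)"
```

```text
t 16.97 pos [ 0.6546 -0.0392  0.1252] d [ -55.7 -199.3    3.5] twist -0.002 w 0.0698 tilt [ 0.47 -0.06] F [ 0.7 -0.6  0.2]
```

Converted, -192 mm / 750 = -0.256, -160 mm / 750 = -0.2133.

>>> jog_arm([
  [-0.0147,-0.0533,0,0,0.5],
  [-0.0293,-0.1067,0,0,0.5],
  [-0.044,-0.16,0,0,0.5],
  [-0.06,-0.2133,0,0,0.5],
  [-0.0733,-0.256,0,0,0.5],
])

```text
time: 17.38
eef_pos: [0.451, -0.0646, 0.1188]
eef_rot: [[0.148, 0.989, -0.001], [0.989, -0.148, 0.0], [0.0, -0.001, -1.0]]
force: [0.4, -0.6, 0.3]
gripper_width: 0.0703
grasp_force: 0.0
```

Converted, -5 mm / 750 = -0.0067.

>>> jog_arm([
  [0,-0.0067,0,0,0.5],
  [0,-0.0067,0,0,0.5],
  [0,-0.0067,0,0,0.5],
])

```text
time: 17.63
eef_pos: [0.4501, -0.0642, 0.1195]
eef_rot: [[0.149, 0.989, 0.001], [0.989, -0.149, -0.0], [-0.0, 0.001, -1.0]]
force: [-0.6, 0.6, -0.9]
gripper_width: 0.0698
grasp_force: 0.0
```

```bash
python3 -c "
from h import *
go(.4493,-.0647,.03)
o=bot.get_obs();im=bot.read_camera('wrist')[:,:,::-1].copy()
c=calib('wrist',o)
for p in([.4493,-.0647,.036],):
    u=proj(c,p);print(u);cv2.drawMarker(im,tuple(int(round(k)) for k in u),(0,0,255),0,8)
cv2.imwrite('pics/w4.png',cv2.resize(im[130:300,150:370],None,fx=3,fy=3))
"
```

```text
t 17.63 pos [ 0.4501 -0.0642  0.1195] d [-0.6 -0.9 89.5] twist -0.003 w 0.0698 tilt [ 0.08 -0.02] F [-0.6  0.6 -0.9]
[258.15142937 196.83142948]
```

View pics/w4.png

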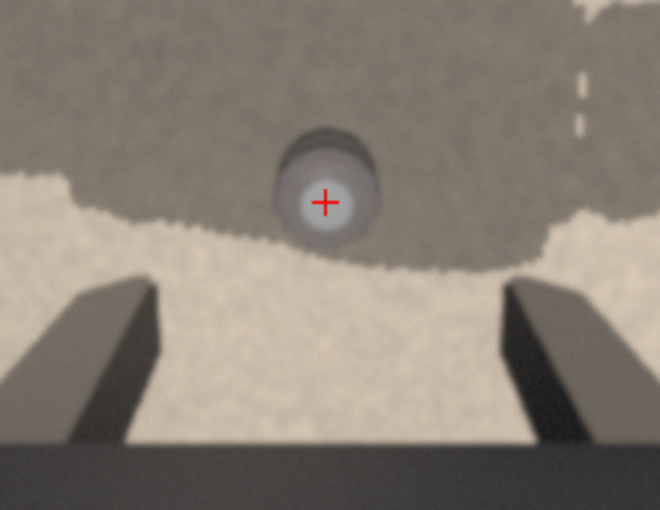

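The prediction falls on objective_1's nose, at (326,202) in the crop. I go down to z of about 0.004.

Converted, 107 mm / 750 = 0.1427, 102 mm / 750 = 0.136.

>>> jog_arm([
  [0,-0.0013,0.0267,0,0.5],
  [0,-0.0013,0.0733,0,0.5],
  [0,-0.0013,0.1133,0,0.5],
  [0,-0.0013,0.136,0,0.5],
  [0,-0.0013,0.1427,0,0.5],
])

```text
time: 18.1
eef_pos: [0.4479, -0.0635, 0.0093]
eef_rot: [[0.148, 0.989, -0.004], [0.989, -0.148, 0.001], [0.0, -0.004, -1.0]]
force: [0.0, -0.2, 0.2]
gripper_width: 0.0696
grasp_force: 0.0
```

Converted, 8 mm / 750 = 0.0107, 6 mm / 750 = 0.008.

>>> jog_arm([
  [0,0,0.004,0,0.5],
  [0,0,0.008,0,0.5],
  [0,0,0.0107,0,0.2],
  [0,0,0.0107,0,-0.3],
  [0,0,0.0107,0,-0.8],
])

```text
time: 18.52
eef_pos: [0.4488, -0.064, 0.0047]
eef_rot: [[0.148, 0.989, 0.001], [0.989, -0.148, -0.0], [-0.0, 0.001, -1.0]]
force: [-0.5, -0.3, -0.2]
gripper_width: 0.0543
grasp_force: 0.0
```

>>> jog_arm([
  [0,0,0,0,-0.8],
  [0,0,0,0,-0.8],
  [0,0,0,0,-0.8],
  [0,0,0,0,-0.8],
  [0,0,0,0,-0.8],
])

```text
time: 18.93
eef_pos: [0.4484, -0.064, 0.0043]
eef_rot: [[0.149, 0.989, 0.0], [0.989, -0.149, -0.0], [-0.0, 0.0, -1.0]]
force: [-0.2, 0.2, 4.9]
gripper_width: 0.0313
grasp_force: 30.0
```

Converted, -84 mm / 750 = -0.112, -78 mm / 750 = -0.104.

>>> jog_arm([
  [0,0,-0.016,0,-0.8],
  [0,0,-0.0467,0,-0.8],
  [0,0,-0.08,0,-0.8],
  [0,0,-0.104,0,-0.8],
  [0,0,-0.112,0,-0.8],
])

```text
time: 19.35
eef_pos: [0.4492, -0.0641, 0.0901]
eef_rot: [[0.148, 0.989, 0.003], [0.989, -0.148, -0.001], [-0.0, 0.003, -1.0]]
force: [0.4, -1.3, -1.0]
gripper_width: 0.0316
grasp_force: 30.0
```

Converted, 147 mm / 750 = 0.196, 117 mm / 750 = 0.156.

>>> jog_arm([
  [0.02,0.0333,0,0,-0.8],
  [0.044,0.072,0,0,-0.8],
  [0.0693,0.1133,0,0,-0.8],
  [0.096,0.156,0,0,-0.8],
  [0.12,0.196,0,0,-0.8],
])

```text
time: 19.77
eef_pos: [0.6082, 0.0043, 0.0869]
eef_rot: [[0.148, 0.989, -0.001], [0.989, -0.148, 0.0], [-0.0, -0.001, -1.0]]
force: [-0.1, 0.5, -0.9]
gripper_width: 0.0313
grasp_force: 30.0
```

Converted, 50 mm / 750 = 0.0667, 49 mm / 750 = 0.0653.

>>> jog_arm([
  [0.0213,0.0347,0,0,-0.8],
  [0.0347,0.056,0,0,-0.8],
  [0.04,0.0653,0,0,-0.8],
  [0.0413,0.0667,0,0,-0.8],
  [0.0413,0.0667,0,0,-0.8],
])

```text
time: 20.18
eef_pos: [0.6601, 0.0263, 0.087]
eef_rot: [[0.148, 0.989, -0.002], [0.989, -0.148, -0.0], [-0.0, -0.002, -1.0]]
force: [0.2, 0.3, -1.2]
gripper_width: 0.0312
grasp_force: 30.0
```

```bash
python3 -c "
from h import *
go(.6614,.0263,.0183)"
```

```text
t 20.18 pos [0.6601 0.0263 0.087 ] d [ 0.2  1.4 68.7] twist -0.002 w 0.0312 tilt [-0.1 -0. ] F [ 0.2  0.3 -1.2]
```

Converted, 66 mm / 750 = 0.088, 64 mm / 750 = 0.0853.

>>> jog_arm([
  [0,0,0.02,0,-0.8],
  [0,0,0.0533,0,-0.8],
  [0,0,0.076,0,-0.8],
  [0,0,0.0853,0,-0.8],
  [0,0,0.088,0,-0.8],
])

```text
time: 20.6
eef_pos: [0.6595, 0.026, 0.0208]
eef_rot: [[0.149, 0.989, -0.003], [0.989, -0.149, 0.0], [-0.0, -0.003, -1.0]]
force: [-0.3, 0.2, -1.1]
gripper_width: 0.0314
grasp_force: 30.0
```

>>> jog_arm([
  [0,0,0.0013,0,-0.8],
  [0,0,0.0027,0,-0.8],
  [0,0,0.0033,0,-0.8],
  [0,0,0.0033,0,-0.8],
  [0,0,0.0033,0,-0.8],
])

```text
time: 21.02
eef_pos: [0.6613, 0.0265, 0.0202]
eef_rot: [[0.148, 0.989, 0.001], [0.989, -0.148, -0.0], [0.0, 0.001, -1.0]]
force: [-1.7, 0.2, -1.1]
gripper_width: 0.0317
grasp_force: 30.0
```

Converted, 0.5 mm / 750 = 0.0007.

>>> jog_arm([
  [0,0,0.0007,0,-0.8],
  [0,0,0.0007,0,-0.8],
  [0,0,0.0007,0,-0.8],
])

```text
time: 21.27
eef_pos: [0.6611, 0.0265, 0.0191]
eef_rot: [[0.148, 0.989, 0.0], [0.989, -0.148, 0.0], [0.0, 0.0, -1.0]]
force: [-0.7, -0.6, -1.3]
gripper_width: 0.0313
grasp_force: 30.0
```

Converted, 0.7 mm / 750 = 0.0009.

>>> jog_arm([
  [0,0,0.0009,0,-0.8],
  [0,0,0.0009,0,-0.8],
  [0,0,0.0009,0,-0.8],
])

```text
time: 21.52
eef_pos: [0.6611, 0.0265, 0.0184]
eef_rot: [[0.148, 0.989, 0.0], [0.989, -0.148, -0.0], [0.0, 0.0, -1.0]]
force: [0.3, -0.2, -0.5]
gripper_width: 0.0314
grasp_force: 30.0
```

>>> jog_arm([
  [0,0,0.0007,0,-0.8],
  [0,0,0.0007,0,-0.8],
  [0,0,0.0007,0,-0.8],
])

```text
time: 21.77
eef_pos: [0.6611, 0.0265, 0.0183]
eef_rot: [[0.148, 0.989, 0.0], [0.989, -0.148, 0.0], [0.0, 0.0, -1.0]]
force: [-2.2, -0.1, 5.2]
gripper_width: 0.0314
grasp_force: 30.0
```

Contact. I release, rise straight up, and move back out of the cameras' view.

>>> jog_arm([
  [0,0,0,0,0.0],
  [0,0,0,0,0.3],
  [0,0,0,0,0.5],
  [0,0,0,0,0.5],
  [0,0,0,0,0.5],
])

```text
time: 22.18
eef_pos: [0.661, 0.0265, 0.0177]
eef_rot: [[0.148, 0.989, -0.0], [0.989, -0.148, 0.0], [0.0, -0.0, -1.0]]
force: [-0.0, -0.0, -0.3]
gripper_width: 0.0603
grasp_force: 0.0
```

Converted, -130 mm / 750 = -0.1733, -120 mm / 750 = -0.16.

>>> jog_arm([
  [0,0,-0.02,0,0.5],
  [0,0,-0.06,0,0.5],
  [0,0,-0.1067,0,0.5],
  [0,0,-0.16,0,0.5],
  [0,0,-0.1733,0,0.5],
])

```text
time: 22.6
eef_pos: [0.6635, 0.0265, 0.1556]
eef_rot: [[0.148, 0.989, 0.009], [0.989, -0.148, -0.0], [0.001, 0.009, -1.0]]
force: [0.1, -0.1, 0.6]
gripper_width: 0.0697
grasp_force: 0.0
```

Converted, -200 mm / 750 = -0.2667, -160 mm / 750 = -0.2133.

>>> jog_arm([
  [0,-0.0533,0,0,0.5],
  [0,-0.1067,0,0,0.5],
  [0,-0.16,0,0,0.5],
  [0,-0.2133,0,0,0.5],
  [0,-0.2667,0,0,0.5],
])

```text
time: 23.02
eef_pos: [0.4613, 0.0564, 0.1485]
eef_rot: [[0.149, 0.989, 0.001], [0.989, -0.149, 0.0], [0.0, 0.001, -1.0]]
force: [0.1, 0.4, 0.7]
gripper_width: 0.0699
grasp_force: 0.0
```

Converted, -100 mm / 750 = -0.1333, -80 mm / 750 = -0.1067.

>>> jog_arm([
  [0,-0.0533,0,0,0.5],
  [0,-0.1067,0,0,0.5],
  [0,-0.1333,0,0,0.5],
  [0,-0.1333,0,0,0.5],
  [0,-0.1333,0,0,0.5],
])

```text
time: 23.43
eef_pos: [0.3645, 0.0712, 0.1488]
eef_rot: [[0.148, 0.989, 0.002], [0.989, -0.148, 0.0], [0.0, 0.002, -1.0]]
force: [0.6, -0.2, 0.2]
gripper_width: 0.0699
grasp_force: 0.0
```

```bash
python3 - <<'E'
from h import *
P=[[.6329,-.1669],[.6422,-.1022],[.652,-.0382],[.6614,.0263]];H=[.072,.06,.048,.036]
out=[]
for n in("top","side"):
    im=bot.read_camera(n)[:,:,::-1].copy();c=calib(n)
    u0,v0,w,h=(215,110,150,85) if n=="top" else (260,155,90,130)
    big=cv2.resize(im[v0:v0+h,u0:u0+w],None,fx=4,fy=4,interpolation=cv2.INTER_CUBIC)
    for p,z in zip(P,H):
        u=(proj(c,[*p,z+.014])-[u0,v0]+.5)*4
        cv2.drawMarker(big,tuple(int(k) for k in u),(0,0,255),0,12)
    out.append(cv2.convertScaleAbs(big,alpha=1.5))
cv2.imwrite("pics/f_top.png",out[0]);cv2.imwrite("pics/f_side.png",out[1])
go(.4,0,.15)
E
```

```text
t 23.53 pos [0.3656 0.071  0.1485] d [-65.1  44.5  -1.5] twist -0.002 w 0.0698 tilt [0.11 0.01] F [-0.1  0.7  0.6]
```

View pics/f_top.png

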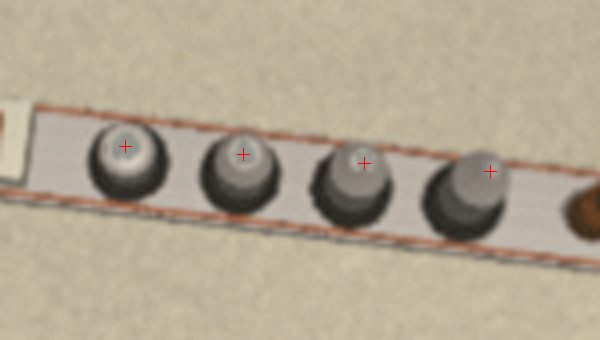

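View pics/f_side.png

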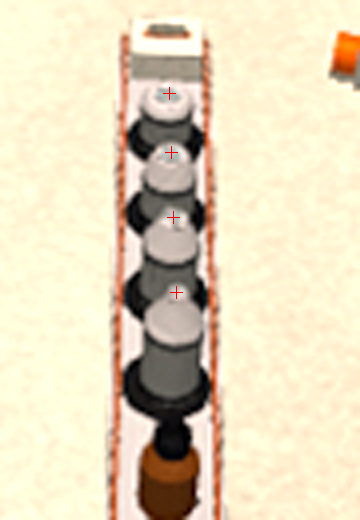

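Both views show all four upright on their pads, with noses within 1–2 px (about 2–3 mm) of the pad-centre marks. The tallest, at (490,171) in the top view, is next to the bottle. I hand the job in.

```bash
python3 -c "
from bench import bot
print(bot.close_job())"
```

```text
the job is handed in; nothing more can be done
None
```

All four objectives stand upright and released on their pads, from the tallest on pad_a beside the oil bottle to the shortest on pad_d, and the job is handed in at about 23.5 s; the hand-in returned no verdict.

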